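# Stack keyed risers and a beacon on the crank slide and wind it to the light sensor

## Robot

A 7-joint arm with a two-finger parallel gripper is mounted at the origin on the work surface. World frame = base frame: x ahead of the robot, y to its left, z up, the work surface at z = 0. Lengths are in m, angles in rad, forces in N, time in s.
With the tool pointing down it reaches from about 0.425 to 0.8 m from the base axis. Payload 8.3 kg.
Tool frame: the origin (TCP) lies midway between the tips of the shut fingers; the grasp point (between the pads) lies bot.grasp_offset behind it (bot.grasp_offset is the distance from the TCP to the grasp point, in m); z points along the fingers, y is the line along which they close (so a half turn about z gives the same grasp; the last joint's range is limited). The gripper opens to 85 mm and grips with 20 to 120 N. Pads are 22 mm wide; open, the fingers measure 114 mm over their backs; the gripper's body (76 mm by 85 mm) begins 54 mm behind the grasp point. The pads swing forward as they close: fully open they stand 13 mm farther back than shut.
Start: joints at [-1.389, 0.383, 0.016, 1.37, -0.006, 1.388, -0.046], TCP at [0.151, 0.606, 0.231] pointing down, gripper open.
Joint ranges: [-2.95, 2.95], [-0.25, 2.06], [-1.52, 1.56], [0.18, 2.33], [-1.44, 4.58], [0.02, 2.06], [-3.01, 3.01]. Speed limits (rad/s): [2.39, 2.39, 3.01, 3.01, 3.14, 3.14, 3.14].

## Interface

Orientations are given as [roll, pitch, yaw] about the fixed x, y, z axes, in that order (R = Rz(yaw) Ry(pitch) Rx(roll)).
In Python, from station import bot, viewer gives the robot as it stands (bot), with the cameras (viewer).
- The arm moves only by the shell command python3 shift.py 'ROWS' [FORCE]. ROWS is rows parted by semicolons, their numbers by spaces, 1 to 8 of them, each of 7 numbers: a rotation vector rx, ry, rz in rad, then dx, dy, dz in m, then the finger opening in m; each row shifts and turns the commanded pose from where the row before left it, along the tool's axes as they then stand; what a row does not reach is not made up. A row lasts 1/8 s, in which the tool goes at most 0.0625 m and 0.188 rad, less where a joint would pass 70% of its speed; a pose out of reach is approached as far as the arm can. The fingers move at their own pace and stop on an object; FORCE is the grip in N (left out, the last holds). Time passes only in rows, so rows that do not move let the fingers close. It prints the time, the measured TCP pose, the force, the opening and the grip force at its end.
- bot.state(): the state, without advancing time (a new reading comes with each control period).
- viewer.capture(name): name is "scene" or "top" or "wrist"; returns the picture (384x512x3 uint8, red, green, blue); there is no depth.
- viewer.camera_params(name): a dict with "vfov" (degrees; the focal length in pixels is half the picture's height over the tangent of half this angle, whatever the lens; pixels are square), "cx", "cy" (the principal point, pixels), "distortion" ([k1, k2, p1, p2, k3] as OpenCV has them; the pictures are not rectified), "world_from_camera" (4x4, takes a point from camera to world coordinates); the wrist camera has in their place "mount" (4x4, takes a point from camera to tool coordinates, whose origin is the TCP and whose axes are the flange's). Camera axes: x right, y up, looking along -z (the intrinsics and any distortion apply to the point x, -y, -z); pixel columns grow to the right and rows downward; lengths in m; the calibration is good to about 2 mm. A picture is of the moment at which its call begins: read the wrist's pose just before it. camera_params takes no time and is no camera call.
- bot.sign_off(): hands the job in; it is judged then, once.
The state is a dict: "time_s": time; "joints": joint angles; "joint_vel": joint speeds; "effort": joint torques, N m; "position": TCP position; "tcp_rot": TCP orientation; "ft_force": force on the tool from outside, world axes, zero at the start; "moment": the same for the moment, N m; "grip_width": finger opening in m; "grasp_force": force on a finger pad.
Only numpy, scipy, OpenCV 4.12 (cv2) and the standard library are available. Lean on these libraries where they do the work, as an engineer would, in place of code of your own. Each camera call takes 0.05 s, during which the arm holds its last target. There are 200 camera calls.

## Task

Build a beacon column on the hand-cranked slide while its carriage stays at the loading end: stack every loose keyed riser on the carriage's nest, lugs fully down in the notches below, then key the small amber beacon onto the top in the same way. Then wind the crank clockwise (seen from above) all the way to its stop, about two turns, so that the column travels to the light sensor and stands there complete and upright; do not knock over or shove away the big beacon, the glue bottle or the tape roll.

Things in the scene. Friction and masses are not known exactly. Their poses are not given: they have to be found in the camera images.
- slide: Fixed hand-cranked slide: aluminium base 100 x 460 x 12 mm along its y, rails, a carriage, a grey gearbox (75 x 75 mm, top 46 mm up) with the crank near its -y end and a grey sensor plate (90 wide, 112 mm high) 214 mm along +y. Origin on the table under the nest's centre when the crank is at 0; z up. Place and yaw vary.
- nest (a point): Top centre of the nest, a square aluminium block (52 x 52 mm, top 58 mm above the table, 18 mm above the carriage plate of 90 x 100 mm). It moves with the carriage. It has the same two notches as a riser, at its +x and -x sides; axes parallel to the slide's.
- crank (a joint): Crank angle, rad: starts at 0 to 1.5 (loading end; must stay below 2.2 while loading), grows clockwise seen from above, stop at about 14.2. Stays where left (friction 0.1 N m). 14.1 rad moves the carriage 120 mm along the slide's +y. At 0 the crank arm points along the slide's +x, at q along +x turned by -q about z.
- crank_axis (a point): Point on the crank's upright axis, 82 mm above the table, fixed to the slide (170 mm along its -y from its origin); height of the middle of the crank's grip.
- crank_grip (a point): Middle of the crank's upright black flat grip, 50 mm from the crank axis, 82 mm above the table: 24 mm along the crank arm (its x), 14 mm across it (its y), 40 mm high (62 to 102 mm above the table). It does not spin on the arm, so a gripper must turn with it and regrasp. It gives 5 mm either way along the arm (2 N per mm). Arm below: 18 mm wide, top 62 mm up.
- big_beacon: Bystander: finished beacon, black base 110 mm across, amber dome, 112 mm high. Origin under its centre.
- glue: Bystander: yellow bottle, 34 mm across, 100 mm high. Origin under its centre.
- tape: Bystander: black tape roll 90 mm across, 25 mm high, lying flat. Origin under its centre.
- riser1: Grey keyed riser, 52 mm square, 32 mm high, 120 g; 2 to 4 alike are present, any order. Origin: underside centre at the lug tips. Two lugs at its +x and -x sides, 8 mm long, 36 mm wide in y, 16 to 25 mm out in x, tips 1.5 mm slimmer. Body 8 to 32 mm up, flat sides. Seated, the shoulder rests on the top below (origin 8 mm under it; pitch 24 mm). Also fits turned half round.
- riser2: Keyed riser like riser1 (may be absent, as may any of them). The top of each has two notches at its +x and -x sides, open outwards, 10 mm deep, 38.5 mm wide in y, from 14.75 mm out in x to the edge: 1.25 mm of play round a lug.
- riser3: Keyed riser like riser1 (may be absent).
- riser4: Keyed riser like riser1 (may be absent).
- beacon: Small amber beacon: black square foot 52 x 52 mm (8 to 20 mm up) with two lugs below like a riser's (8 mm long, at its +x and -x), amber dome 48 mm across above it, top at 64 mm; 140 g. Origin: centre of its underside at the lugs' tips. Seats on the topmost riser as a riser does.

How it is judged:
By the outcome, as a careful person would: the job done as asked, in the order asked, and still so for the second after the job is handed in, with the robot touching nothing.
Of riser1, riser2, riser3, riser4 only 2 to 4 are there at a start; the rules pass over those that are not, and their reading is None.
At some moment in a run one of riser1, riser2, riser3, riser4, beacon may be knocked a few centimetres aside while the robot is not near it.
Once in a run the grip may slacken for a moment while it holds something.
It also fails if it takes over 210 s, if anything falls off the work surface, if the arm or the gripper's body presses on something with over 40 N, if the wrist force passes 120 N, or if a joint passes its speed limit or range.

## Working session

There is one attempt and no reset: what is moved stays moved. The work goes in short steps, Python scripts to look and compute and a shell command to move; the robot and the scene stay as the last step left them, time stands still between calls to the robot, and variables do not carry over. Pictures are saved under pics/ and viewed, at most 15 in all, crops included, and the job is handed in when it is done.

```bash
ls; mkdir -p pics
python3 - <<'E'
from station import bot, viewer
import cv2,numpy as np
print(bot.state()); print(bot.grasp_offset)
for n in ["scene","top","wrist"]:
    p=viewer.camera_params(n); print(n,p)
a=viewer.capture("scene");b=viewer.capture("top")
cv2.imwrite("pics/s0.png",a[...,::-1]);cv2.imwrite("pics/t0.png",b[...,::-1])
E
```

```text
pics
shift.py
station.py
{'time_s': 0.0, 'joints': array([-1.38890321,  0.38422769,  0.0163888 ,  1.37114985, -0.00633266,
        1.38818359, -0.04649058]), 'joint_vel': array([-1.44144394e-04,  7.76901000e-04,  7.31534545e-04, -4.83932345e-04,
        2.43309423e-03,  2.47198475e-05, -1.98147846e-03]), 'effort': array([-2.18618288e-04, -6.27604222e+01,  8.43967292e-01, -3.71823084e+01,
        1.64359622e-02,  1.40896719e-02, -1.89428441e-06]), 'position': array([0.15131448, 0.60589652, 0.23028744]), 'tcp_rot': array([-3.13967263e+00,  7.08975009e-06,  2.89685302e+00]), 'ft_force': array([0.02358775, 0.8480325 , 0.15864516]), 'moment': array([ 0.00209719, -0.0231107 , -0.00316801]), 'grasp_force': 0.0, 'grip_width': 0.08543959861076182}
0.0187
scene {'vfov': 55.88283815408571, 'cx': 256.17425503294675, 'cy': 189.93892823209472, 'distortion': array([0.01749256, 0.        , 0.        , 0.        , 0.        ]), 'world_from_camera': array([[ 7.13205980e-01, -4.76558508e-01,  5.14032313e-01,
         1.08879783e+00],
       [ 7.00953987e-01,  4.85786248e-01, -5.22183137e-01,
        -4
[... 450 characters left out ...]
-0.99949106, -0.00679124, -0.03116894,  0.01250002],
       [-0.03186567,  0.16708998,  0.98542657,  1.18936314],
       [ 0.        ,  0.        ,  0.        ,  1.        ]])}
wrist {'vfov': 69.19166585957248, 'cx': 255.3102712525345, 'cy': 189.59567722620824, 'distortion': array([-0.02216138,  0.        ,  0.        ,  0.        ,  0.        ]), 'mount': array([[-1.12983988e-03,  9.65406000e-01,  2.60748881e-01,
         6.65722894e-02],
       [ 9.99999345e-01,  1.04303079e-03,  4.71300059e-04,
        -5.55732746e-04],
       [ 1.83026794e-04,  2.60749243e-01, -9.65406546e-01,
        -1.42903852e-01],
       [ 0.00000000e+00,  0.00000000e+00,  0.00000000e+00,
         1.00000000e+00]])}
```

View pics/t0.png

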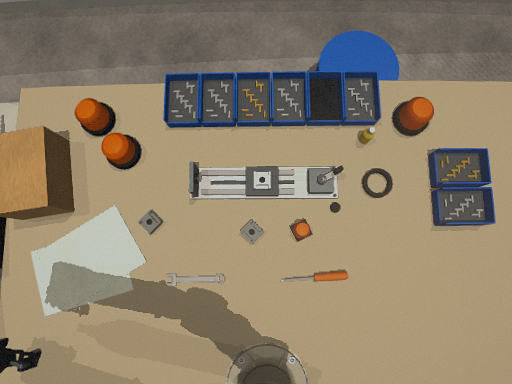

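View pics/s0.png

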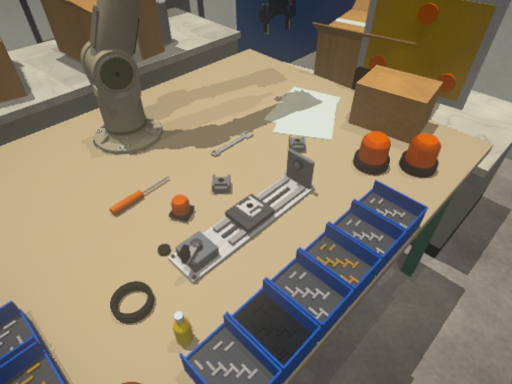

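```bash
cat > h.py <<'E'
from station import bot, viewer
import cv2,numpy as np
from scipy.spatial.transform import Rotation as Ro
def cam(n,st=None):
    p=viewer.camera_params(n); f=192/np.tan(np.radians(p["vfov"]/2))
    K=np.array([[f,0,p["cx"]],[0,f,p["cy"]],[0,0,1]])
    if n=="wrist":
        T=np.eye(4);T[:3,:3]=Ro.from_euler("xyz",st["tcp_rot"]).as_matrix();T[:3,3]=st["position"]
        W=T@p["mount"]
    else: W=p["world_from_camera"]
    return K,p["distortion"],W
def ray(c,uv):
    K,D,W=c
    q=cv2.undistortPoints(np.array(uv,float).reshape(-1,1,2),K,D)[:,0]
    d=np.c_[q[:,0],-q[:,1],-np.ones(len(q))]@W[:3,:3].T
    return W[:3,3],d
def unproj(c,uv,z):
    o,d=ray(c,uv); return o+d*((z-o[2])/d[:,2])[:,None]
def proj(c,P):
    K,D,W=c; q=(np.array(P,float).reshape(-1,3)-W[:3,3])@W[:3,:3]
    q=q*[1,-1,-1]
    return cv2.projectPoints(q,np.zeros(3),np.zeros(3),K,D)[0][:,0]
def shot(n,name,box=None,s=1):
    st=bot.state(); im=viewer.capture(n)[...,::-1].copy()
    np.savez("pics/"+name+".npz",im=im,pos=st["position"],rot=st["tcp_rot"])
    if box: im=im[box[1]:box[3],box[0]:box[2]]
    cv2.imwrite(f"pics/{name}.png",cv2.resize(im,None,fx=s,fy=s,interpolation=cv2.INTER_CUBIC))
    return cam(n,st),im
E
python3 - <<'E'
from h import *
im=cv2.imread("pics/t0.png")
c=cv2.resize(im[150:245,130:350],None,fx=3.6,fy=3.6,interpolation=cv2.INTER_CUBIC)
cv2.imwrite("pics/t0c.png",c)
c=cam("top")
for uv,z in [((151,222),.032),((251,231),.032),((302,230),.04),((262,180),.058),((320,180),.046),((378,183),.025),((122,150),.06),((412,115),.06),((370,132),.1)]: print(uv,unproj(c,[uv],z).round(3))
E
```

```text
(151, 222) [[0.479 0.351 0.032]]
(251, 231) [[0.451 0.045 0.032]]
(302, 230) [[ 0.453 -0.107  0.04 ]]
(262, 180) [[0.603 0.011 0.058]]
(320, 180) [[ 0.604 -0.165  0.046]]
(378, 183) [[ 0.597 -0.347  0.025]]
(122, 150) [[0.7   0.444 0.06 ]]
(412, 115) [[ 0.804 -0.456  0.06 ]]
(370, 132) [[ 0.737 -0.309  0.1  ]]
```

View pics/t0c.png

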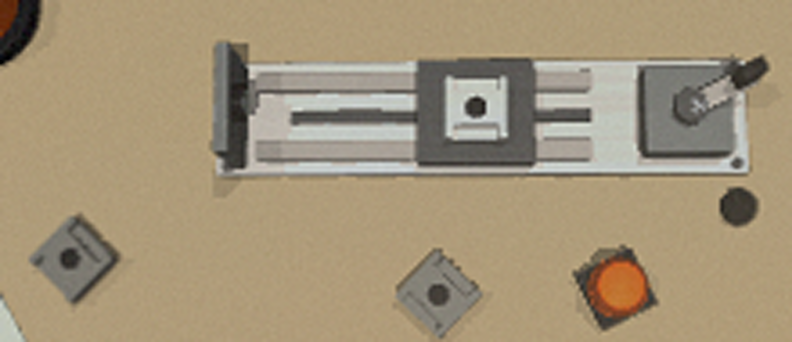

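```bash
cat > plan.py <<'E'
# plan.py x y z yaw [rows]: rows from the measured pose to a downward target
import sys
from h import *
x,y,z,yaw=map(float,sys.argv[1:5]); st=bot.state(); p=st["position"]
R=Ro.from_euler("xyz",st["tcp_rot"]); Rt=Ro.from_euler("xyz",[np.pi,0,yaw])
v=(R.inv()*Rt).as_rotvec(); D=R.inv().apply(np.array([x,y,z])-p)
n=int(sys.argv[5]) if len(sys.argv)>5 else int(max(np.ceil(np.linalg.norm(v)/.18),np.ceil(np.linalg.norm(D)/.06),1))
S=sum(Ro.from_rotvec(v*k/n).as_matrix() for k in range(n)); d=np.linalg.solve(S,D)
print("rows",n,"each rot",(v/n).round(4),"d",d.round(4),"pos",p.round(4),"rot",st["tcp_rot"].round(3),"j",st["joints"].round(2),"t",round(st["time_s"],1))
E
python3 plan.py 0.479 0.351 0.2 2.356
```

```text
rows 7 each rot [-0.0002  0.0001  0.0773] d [-0.059  -0.011   0.0044] pos [0.1514 0.6059 0.2304] rot [-3.14   0.     2.897] j [-1.39  0.38  0.02  1.37 -0.01  1.39 -0.05] t 0.1
```

```bash
python3 shift.py '0 0 0.077 -0.059 -0.011 0.0044 0.085; 0 0 0.077 -0.059 -0.011 0.0044 0.085; 0 0 0.077 -0.059 -0.011 0.0044 0.085; 0 0 0.077 -0.059 -0.011 0.0044 0.085; 0 0 0.077 -0.059 -0.011 0.0044 0.085; 0 0 0.077 -0.059 -0.011 0.0044 0.085; 0 0 0.077 -0.059 -0.011 0.0044 0.085; 0 0 0 0 0 0 0.085' 60
python3 - <<'E'
from h import *
print(bot.state()["joints"].round(2))
shot("wrist","w1")
E
```

```text
time_s: 1.1
position: [0.4834, 0.3452, 0.1999]
tcp_rot: [-3.14, 0.003, 2.346]
ft_force: [-0.5, 0.9, 0.3]
grip_width: 0.0846
grasp_force: 0.0
[-0.9   0.34  0.29  1.52 -0.09  1.3   0.18]
```

View pics/w1.png

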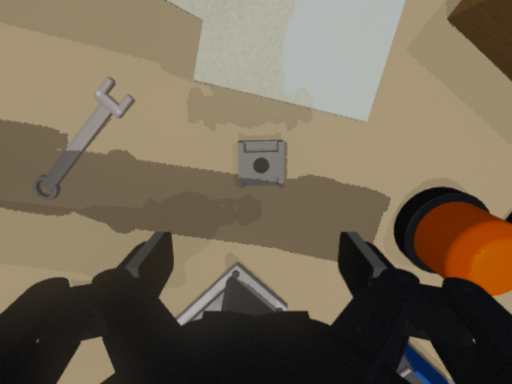

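```bash
cat >> h.py <<'E'
def blob(im,uv,r=45,smax=45):
    "grey blob nearest uv: hull corners (px), and dark hole centre"
    x0,y0=int(uv[0]-r),int(uv[1]-r); x0=max(x0,0);y0=max(y0,0)
    c=im[y0:y0+2*r,x0:x0+2*r]; h=cv2.cvtColor(c,cv2.COLOR_BGR2HSV)
    m=(h[...,1]<smax).astype(np.uint8); m=cv2.morphologyEx(m,cv2.MORPH_OPEN,np.ones((3,3)))
    n,l,s,ce=cv2.connectedComponentsWithStats(m); 
    k=1+np.argmin(np.hypot(*(ce[1:]-[uv[0]-x0,uv[1]-y0]).T)-.02*np.sqrt(s[1:,4]))
    cn=cv2.findContours((l==k).astype(np.uint8),0,2)[0][0]
    rect=cv2.minAreaRect(cn)
    g=h[...,2].astype(float); yy,xx=np.mgrid[:c.shape[0],:c.shape[1]]
    near=np.hypot(xx-rect[0][0],yy-rect[0][1])<rect[1][0]*.28
    hm=near&(g<0.6*np.median(g[l==k])); 
    return cv2.boxPoints(rect)+[x0,y0],(np.array([xx[hm].mean()+x0,yy[hm].mean()+y0]) if hm.any() else None),hm.sum()
E
cat > loc.py <<'E'
# loc.py shot z u v : locate a riser from a wrist shot
import sys
from h import *
n,z,u,v=sys.argv[1],*map(float,sys.argv[2:5]); d=np.load(f"pics/{n}.npz")
c=cam("wrist",dict(position=d["pos"],tcp_rot=d["rot"]))
b,hc,k=blob(d["im"],(u,v))
print("box",b.round(1).tolist(),"hole",hc,k); P=unproj(c,b,z); print(P.round(4).tolist())
print("sides",np.linalg.norm(P-np.roll(P,1,0),axis=1).round(4),"angles",np.degrees(np.arctan2(*(P-np.roll(P,1,0)).T[1::-1])).round(1),"mid",P.mean(0).round(4))
if hc is not None: print("hole",unproj(c,[hc],z).round(4))
E
python3 loc.py w1 .032 261 163
```

```text
box [[238.0, 141.0], [283.0, 141.0], [283.0, 187.0], [238.0, 187.0]] hole [260.67455621 165.10059172] 169
[[0.4427, 0.3576, 0.032], [0.4783, 0.3924, 0.032], [0.516, 0.3558, 0.032], [0.4789, 0.3195, 0.032]]
sides [0.0526 0.0497 0.0526 0.0519] angles [ 133.4   44.4  -44.1 -135.6] mid [0.479  0.3563 0.032 ]
hole [[0.4796 0.356  0.032 ]]
```

```bash
python3 plan.py 0.4796 0.356 0.003 2.346 5
```

```text
rows 5 each rot [-0.0002  0.0002  0.0013] d [0.0012 0.0008 0.0394] pos [0.481  0.3488 0.2   ] rot [-3.140e+00  1.000e-03  2.352e+00] j [-0.9   0.34  0.29  1.52 -0.1   1.3   0.18] t 1.1
```

```bash
python3 shift.py '0 0 0.0013 0.002 0.0013 0.04 0.085;0 0 0.0013 0.002 0.0013 0.04 0.085;0 0 0.0013 0.002 0.0013 0.02 0.085;0 0 0 0 0 0 0.085;0 0 0 0 0 0 0.085'
python3 - <<'E'
from h import *
c,im=shot("wrist","w2")
print(proj(c,[.4796,.356,.032]))
E
python3 loc.py w2 .032 256 210; python3 plan.py 0.4796 0.356 0.003 2.346
```

```text
time_s: 1.78
position: [0.4778, 0.3599, 0.1015]
tcp_rot: [3.14, -0.0, 2.355]
ft_force: [0.6, 0.3, 0.5]
grip_width: 0.0847
grasp_force: 0.0
[[254.47451009 205.07220976]]
box [[247.0, 206.0], [249.0, 206.0], [249.0, 208.0], [247.0, 208.0]] hole None 0
[[0.4759, 0.3512, 0.032], [0.477, 0.3523, 0.032], [0.4782, 0.3511, 0.032], [0.4771, 0.35, 0.032]]
sides [0.0017 0.0016 0.0017 0.0016] angles [ 134.4   44.9  -45.4 -135.1] mid [0.4771 0.3512 0.032 ]
rows 2 each rot [ 0.001  -0.      0.0044] d [-0.0018 -0.0009  0.0494] pos [0.4782 0.3598 0.1019] rot [ 3.14  -0.     2.355] j [-0.9   0.42  0.27  1.63 -0.12  1.1   0.18] t 1.8
```

View pics/w2.png

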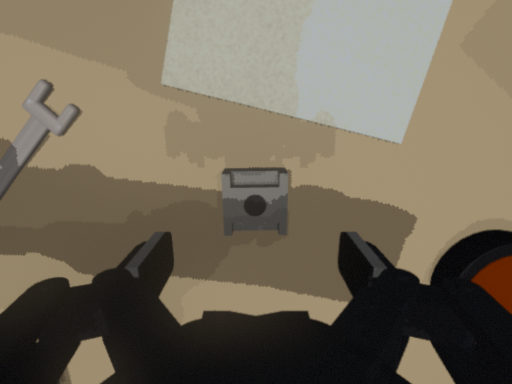

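```bash
python3 shift.py '0 0 0 -0.0018 -0.0009 0.045 0.085;0 0 0 -0.0018 -0.0009 0.045 0.085;0 0 0 0 0 0.009 0.085;0 0 0 0 0 0 0.04;0 0 0 0 0 0 0.04;0 0 0 0 0 0 0.04;0 0 0 0 0 0 0.04;0 0 0 0 0 0 0.04' 60
```

```text
time_s: 2.82
position: [0.4807, 0.3563, 0.0042]
tcp_rot: [3.137, 0.0, 2.354]
ft_force: [-0.9, -0.5, 7.0]
grip_width: 0.0507
grasp_force: 63.0
```

```bash
python3 shift.py '0 0 0 0 0 -0.03 0.04;0 0 0 0 0 -0.05 0.04;0 0 0 0 0 -0.05 0.04;0 0 0 0 0 -0.05 0.04;0 0 0 0 0 -0.05 0.04;0 0 0 0 0 0 0.04';python3 plan.py 0.625 0.011 0.24 3.14
```

```text
time_s: 3.58
position: [0.4813, 0.3563, 0.238]
tcp_rot: [3.131, 0.0, 2.354]
ft_force: [0.2, -0.5, -1.8]
grip_width: 0.0509
grasp_force: 62.9
rows 7 each rot [ 0.0014  0.0007 -0.1123] d [-0.041  -0.0364 -0.0005] pos [0.4813 0.3563 0.238 ] rot [3.131 0.    2.354] j [-0.91  0.32  0.29  1.46 -0.09  1.37  0.16] t 3.6
```

```bash
python3 shift.py '0.0014 0.0007 -0.1123 -0.041 -0.0364 -0.0005 0.04;0.0014 0.0007 -0.1123 -0.041 -0.0364 -0.0005 0.04;0.0014 0.0007 -0.1123 -0.041 -0.0364 -0.0005 0.04;0.0014 0.0007 -0.1123 -0.041 -0.0364 -0.0005 0.04;0.0014 0.0007 -0.1123 -0.041 -0.0364 -0.0005 0.04;0.0014 0.0007 -0.1123 -0.041 -0.0364 -0.0005 0.04;0.0014 0.0007 -0.1123 -0.041 -0.0364 -0.0005 0.04;0 0 0 0 0 0 0.04';
python3 shift.py '0 0 0 0 0 0 0.04;0 0 0 0 0 0 0.04'
python3 - <<'E'
from h import *
print(bot.state()["joints"].round(2))
shot("wrist","w3",(140,60,400,255),3)
E
```

```text
time_s: 4.58
position: [0.6237, 0.0037, 0.2339]
tcp_rot: [-3.131, -0.009, 3.134]
ft_force: [0.2, 0.6, -1.0]
grip_width: 0.0509
grasp_force: 63.0
time_s: 4.82
position: [0.6223, 0.0112, 0.235]
tcp_rot: [-3.136, -0.008, -3.141]
ft_force: [0.8, 0.2, -2.1]
grip_width: 0.0512
grasp_force: 63.0
[-0.36  0.4   0.4   1.38 -0.15  1.41  1.61]
```

View pics/w3.png

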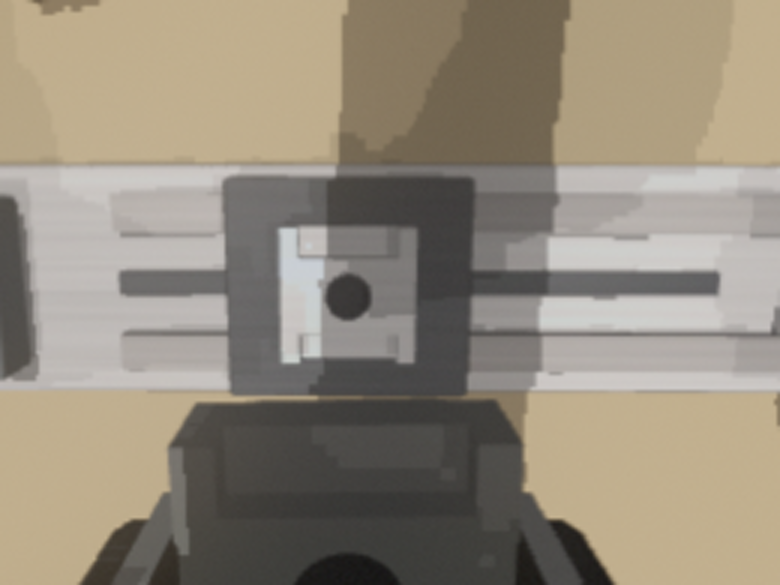

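```bash
python3 - <<'E'
from h import *
d=np.load("pics/w3.npz");c=cam("wrist",dict(position=d["pos"],tcp_rot=d["rot"]));print(d["pos"],d["rot"])
f=lambda u,v:(140+(u+.5)/3-.5,60+(v+.5)/3-.5)
print(unproj(c,[f(348.5,296.5),f(279,228),f(416,228),f(279,363),f(416,363),f(299,256),f(399,256)],.058).round(4))
print(unproj(c,[f(0,165),f(779,165),f(0,387),f(779,391)],.012).round(4))
b=cam("top");print(unproj(b,[(130+475/3.6,150+106.5/3.6)],.058))
print(proj(c,[d["pos"]+np.array([.0,0,.028])]))
E
python3 plan.py .602 .011 .12 3.1416
```

```text
[0.62230597 0.01124005 0.23502326] [-3.13552323 -0.00836564 -3.14128852]
[[ 0.6033  0.0103  0.058 ]
 [ 0.5773 -0.016   0.058 ]
 [ 0.5773  0.0358  0.058 ]
 [ 0.6296 -0.0171  0.058 ]
 [ 0.6296  0.0368  0.058 ]
 [ 0.5878 -0.0086  0.058 ]
 [ 0.5878  0.0295  0.058 ]]
[[ 0.5534 -0.1387  0.012 ]
 [ 0.5535  0.1933  0.012 ]
 [ 0.6513 -0.1489  0.012 ]
 [ 0.6529  0.206   0.012 ]]
[[0.60383939 0.01109142 0.058     ]]
[[255.99848731 263.7165227 ]]
rows 2 each rot [-0.0031 -0.0041  0.0003] d [0.0098 0.0002 0.0576] pos [0.6224 0.0112 0.2352] rot [-3.135 -0.008 -3.141] j [-0.36  0.4   0.4   1.38 -0.15  1.41  1.61] t 4.9
```

```bash
python3 shift.py '-0.002 -0.003 0 0.009 0.0002 0.055 0.04;-0.002 -0.003 0 0.009 0.0002 0.055 0.04;-0.002 -0.002 0 0 0 0.04 0.04;0 0 0 0 0 0 0.04;0 0 0 0 0 0 0.04;0 0 0 0 0 0 0.04'; python3 plan.py .6039 .0103 .068 3.1416
```

```text
time_s: 5.62
position: [0.6057, 0.0094, 0.0877]
tcp_rot: [-3.141, 0.004, 3.14]
ft_force: [-0.2, -0.6, -0.7]
grip_width: 0.0509
grasp_force: 62.9
rows 1 each rot [-0.0006  0.0039 -0.0012] d [0.0018 0.0009 0.0197] pos [0.6057 0.0094 0.0877] rot [-3.141  0.004  3.14 ] j [-0.35  0.46  0.37  1.63 -0.18  1.08  1.64] t 5.6
```

```bash
python3 shift.py '0 0.004 0 0.0018 0.0009 0.02 0.04;0 0 0 0 0 0 0.04;0 0 0 0 0 0 0.04;0 0 0 0 0 0 0.04'; python3 plan.py .6039 .0103 .06 3.1416
```

```text
time_s: 6.12
position: [0.6024, 0.0099, 0.0654]
tcp_rot: [-3.141, -0.004, 3.14]
ft_force: [-0.7, 0.1, -1.0]
grip_width: 0.051
grasp_force: 68.8
rows 1 each rot [-0.0011 -0.0037 -0.0017] d [-0.0015  0.0004  0.0054] pos [0.6024 0.0099 0.0654] rot [-3.141 -0.004  3.14 ] j [-0.35  0.49  0.37  1.65 -0.19  1.05  1.65] t 6.1
```

```bash
python3 shift.py '0 -0.002 0 -0.0014 0.0004 0.004 0.04;0 0 0 0 0 0.003 0.04;0 0 0 0 0 0.003 0.04;0 0 0 0 0 0 0.04;0 0 0 0 0 0 0.04'; python3 plan.py .6039 .0103 .06 3.1416
```

```text
time_s: 6.75
position: [0.6037, 0.0104, 0.0551]
tcp_rot: [-3.141, -0.002, 3.14]
ft_force: [0.2, -0.2, -1.9]
grip_width: 0.0511
grasp_force: 68.9
rows 1 each rot [-0.001  -0.0019 -0.0015] d [-0.0002 -0.0001 -0.0049] pos [0.6037 0.0104 0.0551] rot [-3.141e+00 -2.000e-03  3.140e+00] j [-0.34  0.5   0.36  1.65 -0.2   1.03  1.65] t 6.8
```

```bash
python3 shift.py '0 0 0 0 0 0.003 0.04;0 0 0 0 0 0 0.04;0 0 0 0 0 0 0.04'
```

```text
time_s: 7.12
position: [0.6038, 0.0104, 0.0542]
tcp_rot: [-3.141, -0.001, 3.14]
ft_force: [-7.3, -0.2, 14.9]
grip_width: 0.051
grasp_force: 70.9
```

```bash
python3 shift.py '0 0 0 0 0 -0.002 0.085;0 0 0 0 0 0 0.085;0 0 0 0 0 0 0.085;0 0 0 0 0 -0.03 0.085;0 0 0 0 0 -0.06 0.085;0 0 0 0 0 -0.06 0.085;0 0 0 0 0 0 0.085';python3 plan.py 0.46 0.045 0.2 2.356
```

```text
time_s: 8.0
position: [0.6068, 0.0102, 0.2099]
tcp_rot: [-3.142, 0.008, 3.14]
ft_force: [0.7, -0.1, -0.5]
grip_width: 0.0849
grasp_force: 0.0
rows 5 each rot [0.0006 0.0015 0.1568] d [ 0.0308 -0.0026  0.0018] pos [0.6068 0.0102 0.2099] rot [-3.142  0.008  3.14 ] j [-0.37  0.36  0.4   1.48 -0.14  1.32  1.61] t 8.0
```

```bash
python3 shift.py '0 0.0015 0.157 0.0308 -0.0026 0.0018 0.085;0 0.0015 0.157 0.0308 -0.0026 0.0018 0.085;0 0.0015 0.157 0.0308 -0.0026 0.0018 0.085;0 0.0015 0.157 0.0308 -0.0026 0.0018 0.085;0 0 0.157 0.0308 -0.0026 0.0018 0.085;0 0 0 0 0 0 0.085;0 0 0 0 0 0 0.085;0 0 0 0 0 0 0.085'
python3 - <<'E'
from h import *
shot("wrist","w4")
E
python3 loc.py w4 .032 258 165
```

```text
time_s: 9.0
position: [0.4576, 0.0445, 0.1957]
tcp_rot: [-3.136, -0.006, 2.355]
ft_force: [0.1, 0.3, -1.3]
grip_width: 0.085
grasp_force: 0.0
box [[227.0, 147.0], [273.0, 147.0], [273.0, 193.0], [227.0, 193.0]] hole [250.25       171.69736842] 152
[[0.4113, 0.0443, 0.032], [0.447, 0.08, 0.032], [0.4846, 0.0435, 0.032], [0.4473, 0.0063, 0.032]]
sides [0.0524 0.0505 0.0523 0.0527] angles [ 133.4   44.9  -44.2 -135. ] mid [0.4476 0.0435 0.032 ]
hole [[0.4487 0.0427 0.032 ]]
```

View pics/w4.png

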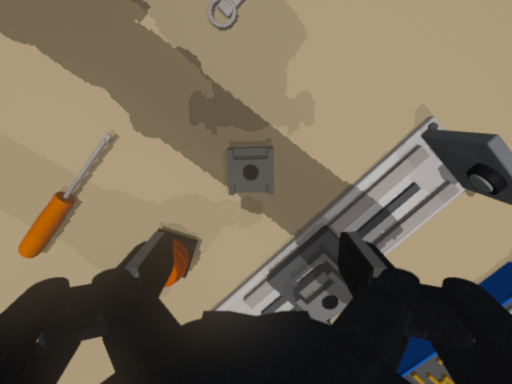

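```bash
python3 plan.py 0.4487 0.0427 0.003 2.355 4
```

```text
rows 4 each rot [-0.0014 -0.0014 -0.    ] d [ 0.0011 -0.0017  0.0482] pos [0.4576 0.0445 0.1957] rot [-3.136 -0.006  2.355] j [-0.59  0.05  0.45  1.87 -0.02  1.24  0.64] t 9.1
```

```bash
python3 shift.py '-0.0014 -0.0014 0 0.0011 -0.0017 0.048 0.085;-0.0014 -0.0014 0 0.0011 -0.0017 0.048 0.085;-0.0014 -0.0014 0 0.0011 -0.0017 0.048 0.085;-0.0014 -0.0014 0 0.0011 -0.0017 0.02 0.085;0 0 0 0 0 0 0.085;0 0 0 0 0 0 0.085'; python3 plan.py 0.4487 0.0427 0.003 2.355
```

```text
time_s: 9.8
position: [0.4494, 0.0434, 0.0328]
tcp_rot: [3.14, 0.0, 2.355]
ft_force: [0.6, 0.6, 0.4]
grip_width: 0.0851
grasp_force: 0.0
rows 1 each rot [ 0.0017  0.0005 -0.0001] d [-0.     -0.001   0.0298] pos [0.4494 0.0434 0.0328] rot [3.14  0.    2.355] j [-0.56  0.24  0.44  2.08 -0.13  0.85  0.74] t 9.8
```

```bash
python3 shift.py '0 0 0 0 -0.001 0.02 0.085;0 0 0 0 0 0.0085 0.085;0 0 0 0 0 0 0.085;0 0 0 0 0 0 0.04;0 0 0 0 0 0 0.04;0 0 0 0 0 0 0.04;0 0 0 0 0 0 0.04;0 0 0 0 0 0 0.04' 60
python3 shift.py '0 0 0 0 0 -0.05 0.04;0 0 0 0 0 -0.06 0.04;0 0 0 0 0 -0.06 0.04;0 0 0 0 0 -0.06 0.04;0 0 0 0 0 0 0.04;0 0 0 0 0 0 0.04'; python3 plan.py 0.625 0.0103 0.25 3.14
```

```text
time_s: 10.8
position: [0.4483, 0.0431, 0.0043]
tcp_rot: [3.14, 0.0, 2.355]
ft_force: [-1.7, 0.3, 7.6]
grip_width: 0.051
grasp_force: 62.0
time_s: 11.55
position: [0.4473, 0.0427, 0.2331]
tcp_rot: [3.141, -0.001, 2.355]
ft_force: [-0.8, -0.4, -1.9]
grip_width: 0.0511
grasp_force: 63.4
rows 5 each rot [ 2.00e-04 -1.00e-04 -1.57e-01] d [-0.0355  0.0107 -0.0034] pos [0.4473 0.0427 0.2331] rot [ 3.141e+00 -1.000e-03  2.355e+00] j [-0.62 -0.02  0.46  1.84  0.01  1.32  0.62] t 11.6
```

```bash
python3 shift.py '0 0 -0.157 -0.0355 0.0107 -0.0034 0.04;0 0 -0.157 -0.0355 0.0107 -0.0034 0.04;0 0 -0.157 -0.0355 0.0107 -0.0034 0.04;0 0 -0.157 -0.0355 0.0107 -0.0034 0.04;0 0 -0.157 -0.0355 0.0107 -0.0034 0.04;0 0 0 0 0 0 0.04;0 0 0 0 0 0 0.04;0 0 0 0 0 0 0.04'
python3 - <<'E'
from h import *
c,im=shot("wrist","w5",(140,60,400,255),3)
for P in [(.6033,.0103,.082)]: print(proj(c,P), (proj(c,P)-[140,60])*3)
E
```

```text
time_s: 12.55
position: [0.6246, 0.01, 0.25]
tcp_rot: [3.141, -0.001, 3.139]
ft_force: [-0.6, 0.2, -0.2]
grip_width: 0.051
grasp_force: 63.2
[[255.78852998 156.53979068]] [[347.36558993 289.61937204]]
```

View pics/w5.png

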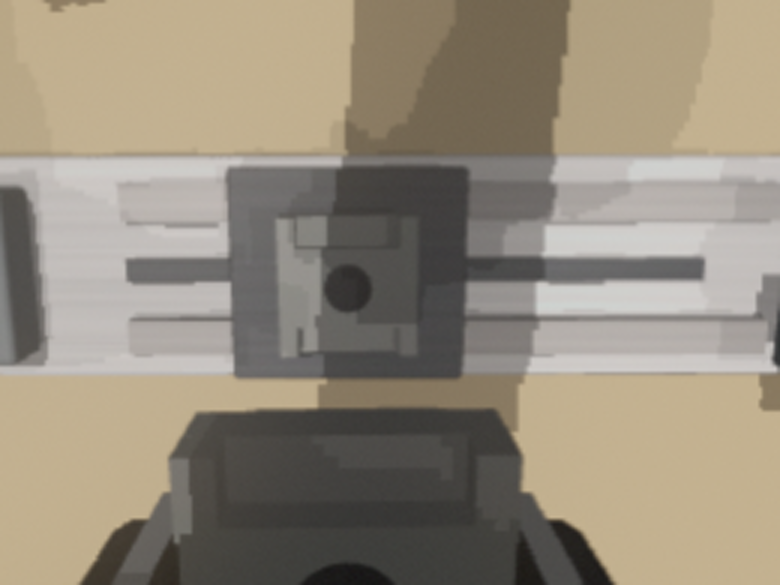

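```bash
python3 plan.py .6029 .0104 .11 3.1416 3;python3 shift.py '0 0 0 0.0072 -0.0001 0.047 0.04;0 0 0 0.0072 -0.0001 0.047 0.04;0 0 0 0.0072 -0.0001 0.047 0.04;0 0 0 0 0 0 0.04;0 0 0 0 0 0 0.04;0 0 0 0 0 0 0.04'; python3 plan.py .6029 .0104 .09 3.1416
```

```text
rows 3 each rot [ 0.0004 -0.0001 -0.0009] d [0.0073 0.     0.0468] pos [0.6247 0.0101 0.2504] rot [ 3.141 -0.     3.139] j [-0.41  0.4   0.49  1.36 -0.19  1.43  1.64] t 12.6
time_s: 13.35
position: [0.6058, 0.0101, 0.1122]
tcp_rot: [3.14, 0.005, 3.14]
ft_force: [-0.5, -1.2, -1.0]
grip_width: 0.0507
grasp_force: 63.2
rows 1 each rot [ 0.0012  0.0046 -0.0017] d [0.003  0.0003 0.0221] pos [0.6058 0.0101 0.1122] rot [3.14  0.005 3.14 ] j [-0.42  0.45  0.46  1.61 -0.22  1.13  1.67] t 13.3
```

```bash
python3 shift.py '0 0.003 -0.001 0.0018 0.0003 0.02 0.04;0 0 0 0 0 0 0.04;0 0 0 0 0 0 0.04;0 0 0 0 0 0 0.04'; python3 plan.py .6029 .0104 .088 3.1416
```

```text
time_s: 13.85
position: [0.6023, 0.0104, 0.0896]
tcp_rot: [3.141, -0.002, 3.141]
ft_force: [0.4, 0.2, -0.3]
grip_width: 0.0509
grasp_force: 63.2
rows 1 each rot [ 0.0007 -0.0024 -0.0006] d [-0.0006 -0.      0.0016] pos [0.6023 0.0104 0.0896] rot [ 3.141e+00 -2.000e-03  3.141e+00] j [-0.41  0.47  0.45  1.63 -0.23  1.1   1.67] t 13.8
```

```bash
python3 shift.py '0 -0.001 0 -0.0006 0 0.003 0.04;0 0 0 0 0 0.003 0.04;0 0 0 0 0 0.003 0.04;0 0 0 0 0 0.001 0.04;0 0 0 0 0 0 0.04;0 0 0 0 0 0 0.04'
```

```text
time_s: 14.6
position: [0.6028, 0.0105, 0.0795]
tcp_rot: [3.141, -0.002, 3.141]
ft_force: [-0.1, 0.6, -0.8]
grip_width: 0.0514
grasp_force: 63.2
```

```bash
python3 shift.py '0 0 0 0 0 0.0025 0.04;0 0 0 0 0 0 0.04;0 0 0 0 0 0 0.04'
```

```text
time_s: 14.98
position: [0.6031, 0.0104, 0.0784]
tcp_rot: [3.14, -0.001, 3.141]
ft_force: [-5.0, -0.5, 10.9]
grip_width: 0.0508
grasp_force: 64.5
```

```bash
python3 shift.py '0 0 0 0 0 -0.002 0.085;0 0 0 0 0 0 0.085;0 0 0 0 0 0 0.085;0 0 0 0 0 -0.03 0.085;0 0 0 0 0 -0.06 0.085;0 0 0 0 0 -0.05 0.085;0 0 0 0 0 0 0.085';python3 plan.py 0.455 -0.105 0.22 2.02
```

```text
time_s: 15.85
position: [0.6053, 0.01, 0.2237]
tcp_rot: [3.14, 0.007, 3.141]
ft_force: [-0.1, -0.1, -0.1]
grip_width: 0.0852
grasp_force: 0.0
rows 7 each rot [0.0007 0.0007 0.1601] d [ 0.012  -0.0258  0.0004] pos [0.6053 0.01   0.2237] rot [3.14  0.007 3.141] j [-0.43  0.36  0.49  1.46 -0.17  1.35  1.63] t 15.8
```

```bash
python3 shift.py '0 0.0007 0.16 0.012 -0.0258 0 0.085;0 0.0007 0.16 0.012 -0.0258 0 0.085;0 0.0007 0.16 0.012 -0.0258 0 0.085;0 0.0007 0.16 0.012 -0.0258 0 0.085;0 0.0007 0.16 0.012 -0.0258 0 0.085;0 0.0007 0.16 0.012 -0.0258 0 0.085;0 0.0007 0.16 0.012 -0.0258 0 0.085;0 0 0 0 0 0 0.085'
python3 shift.py '0 0 0 0 0 0 0.085;0 0 0 0 0 0 0.085'
python3 - <<'E'
from h import *
print(bot.state()["joints"].round(2))
c,im=shot("wrist","w6"); print(bot.state()["position"],bot.state()["tcp_rot"])
s,im2=shot("scene","s6")
p=proj(c,[.453,-.107,.02])[0].astype(int);q=proj(s,[.453,-.107,.02])[0].astype(int);print(p,q)
a=im[p[1]-60:p[1]+60,p[0]-50:p[0]+50];b=im2[q[1]-36:q[1]+36,q[0]-30:q[0]+30]
r=lambda x:cv2.resize(x,(390,468),interpolation=cv2.INTER_CUBIC)
cv2.imwrite("pics/c6.png",np.hstack([r(a),r(b)]))
E
```

```text
time_s: 16.85
position: [0.4513, -0.1052, 0.2187]
tcp_rot: [-3.138, -0.007, 2.019]
ft_force: [0.3, 1.1, 0.3]
grip_width: 0.085
grasp_force: 0.0
time_s: 17.1
position: [0.4535, -0.1044, 0.2191]
tcp_rot: [-3.137, -0.005, 2.023]
ft_force: [0.1, 0.3, -0.3]
grip_width: 0.0849
grasp_force: 0.0
[-0.52  0.04  0.7   1.83 -0.03  1.29  0.64]
[ 0.45343624 -0.10453557  0.21908486] [-3.13708798 -0.0050347   2.02257772]
[255 171] [180 208]
```

View pics/c6.png

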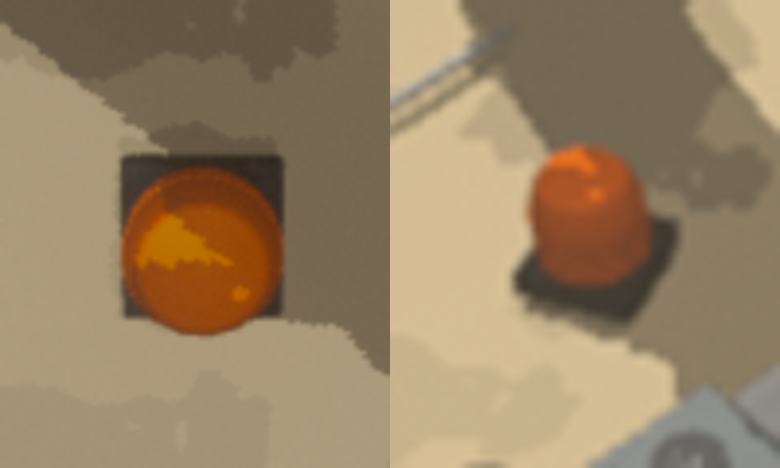

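```bash
python3 shift.py '0.17 0 0 0 0.035 0 0.085;0.17 0 0 0 0.035 -0.005 0.085;0.17 0 0 0 0.035 -0.01 0.085;0 0 0 0 0 0 0.085;0 0 0 0 0 0 0.085;0 0 0 0 0 0 0.085'
python3 - <<'E'
from h import *
c,im=shot("wrist","w7")
p=proj(c,[.453,-.107,.02])[0].astype(int);print(p)
a=im[max(p[1]-60,0):p[1]+60,p[0]-60:p[0]+60]
cv2.imwrite("pics/c7.png",cv2.resize(a,None,fx=4.5,fy=4.5,interpolation=cv2.INTER_CUBIC))
E
```

```text
time_s: 17.95
position: [0.5469, -0.0611, 0.2195]
tcp_rot: [-2.643, -0.004, 2.018]
ft_force: [0.3, 0.2, 0.9]
grip_width: 0.0852
grasp_force: 0.0
[258 166]
```

View pics/c7.png

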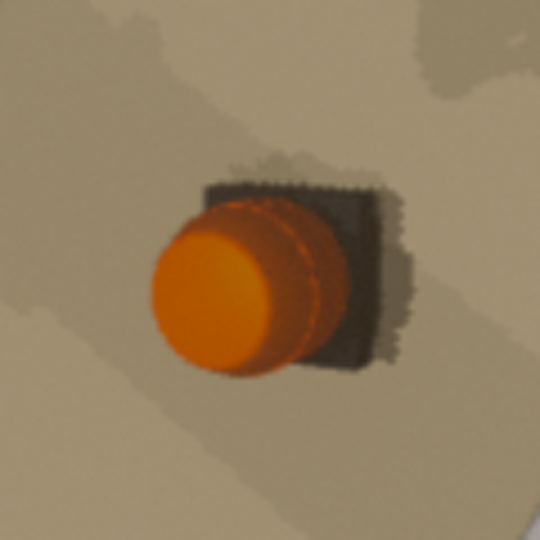

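Run:
```python
from h import *
d=np.load("pics/w7.npz");im=d["im"];g=im.mean(2).astype(int)
ox,oy=258-60,166-60
print("cols",ox+72,ox+95)
for y in range(oy+36,oy+88): print(y,*["%3d"%v for v in g[y,ox+72:ox+95]])
c=cam("wrist",dict(position=d["pos"],tcp_rot=d["rot"]))
x=np.array([np.cos(2.02),np.sin(2.02),0]);y=np.array([np.sin(2.02),-np.cos(2.02),0]);o=np.array([.453,-.107,0])
for s in (1,-1):
  for z in (.02,.008,0): print(s,z,proj(c,o+s*.026*x+.026*y+[0,0,z]).round(0))
```

```text
cols 270 293
142 129 135 136 137 137 136 137 137 136 138 137 138 137 138 137 137 138 137 137 137 138 138 137
143 124 126 129 135 134 130 135 134 131 135 136 136 136 137 137 137 137 138 138 137 137 139 138
144 123 123 125 126 125 124 126 126 125 127 127 127 129 136 137 138 137 137 137 138 137 137 138
145 123 124 123 123 124 124 123 123 124 124 125 124 128 135 137 137 138 137 137 137 137 137 138
146 121 120 122 124 122 123 122 122 122 123 121 123 125 127 136 137 137 137 137 137 137 137 138
147  96  88  99 110 102 117 113 102 117 114 102 118 116 110 132 135 137 137 137 137 137 137 137
148  60  56  60  67  63  71  69  63  74  69  68  85  91  97 105 116 133 137 137 137 137 137 137
149  50  50  54  51  50  53  50  49  48  47  51  66  83  92  95  99 114 133 137 137 138 137 137
150  54  53  54  55  54  53  54  49  45  44  47  59  75  87  95  95  98 116 136 138 138 137 138
151  52  53  53  52  53  54  53  50  45  43  44  58  76  91  95  95  97 113 135 138 137 137 137
152  46  52  54  54  52  53  53  51  43  44  48  57  75  87  93  95 105 128 137 137 137 137 137
153  45  47  53  51  53  52  51
[... 3329 characters left out ...]
188 121 120 115 102 100  97  87  95 119 124 127 130 128 129 129 129 129 129 129 130 129 129 129
189 129 128 128 125 126 125 123 124 127 128 130 130 129 129 129 128 130 129 129 128 129 129 129
190 128 129 128 128 129 129 129 129 129 129 129 129 128 128 129 128 128 129 128 129 129 129 129
191 129 129 128 129 129 128 129 129 129 129 129 129 129 128 129 128 128 128 129 129 128 129 130
192 129 129 128 128 129 129 129 129 128 129 129 129 129 129 128 129 129 129 130 130 129 130 129
193 129 129 130 129 129 129 128 129 129 128 129 129 129 129 129 129 129 130 129 129 130 129 129
1 0.02 [[277. 148.]]
1 0.008 [[281. 147.]]
1 0 [[283. 147.]]
-1 0.02 [[276. 188.]]
-1 0.008 [[280. 186.]]
-1 0 [[282. 185.]]
```

```bash
python3 - <<'E'
from h import *
d=np.load("pics/w6.npz");c=cam("wrist",dict(position=d["pos"],tcp_rot=d["rot"]))
f=lambda u,v:(205+(u+.5)/3.9-.5,111+(v+.5)/3.9-.5)
P=unproj(c,[f(122,156),f(283,156),f(283,318),f(122,318)],.02);print(P.round(4),P.mean(0),np.linalg.norm(P-np.roll(P,1,0),axis=1))
print(np.degrees(np.arctan2(*(P-np.roll(P,1,0)).T[1::-1])))
g=P.mean(0)
E
python3 plan.py 0.453 -.1065 0.1 2.02
```

```text
[[ 0.4198 -0.0939  0.02  ]
 [ 0.4653 -0.0718  0.02  ]
 [ 0.4893 -0.1188  0.02  ]
 [ 0.442  -0.1418  0.02  ]] [ 0.45408277 -0.10659918  0.02      ] [0.05282593 0.05060412 0.05278802 0.05258471]
[ 114.85297164   25.89911541  -62.99795265 -154.05851531]
rows 3 each rot [-0.1658 -0.0016 -0.0002] d [-0.0002 -0.02    0.0496] pos [ 0.5468 -0.061   0.22  ] rot [-2.644 -0.005  2.018] j [-0.46  0.65  0.67  1.22 -0.11  1.8   0.64] t 18.0
```

```bash
python3 shift.py '-0.1658 -0.0016 0 -0.0003 -0.0198 0.045 0.085;-0.1658 -0.0016 0 -0.0003 -0.0198 0.045 0.085;-0.1658 -0.0016 0 -0.0003 -0.0198 0.045 0.085;0 0 0 0 0 0 0.085;0 0 0 0 0 0 0.085;0 0 0 0 0 0 0.085'
python3 - <<'E'
from h import *
c,im=shot("wrist","w8")
print(proj(c,[.4541,-.1066,.064]),proj(c,[.4541,-.1066,.02]))
h=cv2.cvtColor(im,cv2.COLOR_BGR2HSV);m=((h[...,1]>190)&(h[...,2]>90)).astype(np.uint8);m[:120]=0;m[260:]=0
n,l,s,ce=cv2.connectedComponentsWithStats(m);k=1+np.argmax(s[1:,4]);print(s[k],ce[k])
E
python3 plan.py 0.4541 -.1066 0.0 2.023
```

```text
time_s: 18.75
position: [0.4622, -0.103, 0.1156]
tcp_rot: [-3.131, 0.002, 2.023]
ft_force: [-0.5, 0.0, -0.6]
grip_width: 0.0849
grasp_force: 0.0
[[245.35457791 206.55295459]] [[247.61179726 190.63818117]]
[ 218  166   59   64 2913] [246.98008926 197.2825266 ]
rows 2 each rot [-0.0059  0.001   0.0002] d [ 0.0002 -0.0039  0.0576] pos [ 0.4621 -0.103   0.1152] rot [-3.130e+00  2.000e-03  2.023e+00] j [-0.5   0.19  0.72  1.95 -0.13  1.06  0.73] t 18.8
```

```bash
python3 shift.py '-0.005 0 0 0.0003 -0.0036 0.045 0.085;-0.005 0 0 0.0003 -0.0036 0.04 0.085;0 0 0 0 0 0 0.085;0 0 0 0 0 0 0.085;0 0 0 0 0 0 0.085'
python3 plan.py 0.4541 -.1066 -0.002 2.023
```

```text
time_s: 19.42
position: [0.4533, -0.1064, 0.0296]
tcp_rot: [-3.138, 0.001, 2.022]
ft_force: [-0.0, 0.3, 0.1]
grip_width: 0.0848
grasp_force: 0.0
rows 1 each rot [-0.0033  0.0011 -0.0006] d [-0.0005  0.0007  0.0316] pos [ 0.4533 -0.1064  0.0296] rot [-3.138e+00  1.000e-03  2.022e+00] j [-0.44  0.31  0.68  2.05 -0.25  0.87  0.84] t 19.4
```

```bash
python3 shift.py '-0.003 0 0 -0.0005 0.0007 0.02 0.085;0 0 0 0 0 0.0095 0.085;0 0 0 0 0 0 0.085;0 0 0 0 0 0 0.04;0 0 0 0 0 0 0.04;0 0 0 0 0 0 0.04;0 0 0 0 0 0 0.04;0 0 0 0 0 0 0.04' 60
```

```text
time_s: 20.42
position: [0.4531, -0.1065, -0.0005]
tcp_rot: [-3.141, -0.0, 2.022]
ft_force: [-2.4, 1.7, 9.7]
grip_width: 0.0508
grasp_force: 59.0
```

```bash
python3 shift.py '0 0 0 0 0 -0.05 0.04;0 0 0 0 0 -0.05 0.04;0 0 0 0 0 -0.05 0.04;0 0 0 0 0 -0.04 0.04;0 0 0 0 0 0 0.04;0 0 0 0 0 0 0.04'; python3 plan.py 0.6033 0.0108 0.18 1.5708
```

```text
time_s: 21.18
position: [0.4521, -0.1061, 0.1877]
tcp_rot: [-3.138, -0.001, 2.022]
ft_force: [-0.2, -0.3, -0.6]
grip_width: 0.0509
grasp_force: 61.4
rows 4 each rot [-9.000e-04 -1.000e-04  1.128e-01] d [0.0177 0.0448 0.0018] pos [ 0.4521 -0.1061  0.1877] rot [-3.138e+00 -1.000e-03  2.022e+00] j [-0.55  0.06  0.75  1.88 -0.04  1.22  0.66] t 21.2
```

```bash
python3 shift.py '0 0 0.1128 0.0177 0.0448 0 0.04;0 0 0.1128 0.0177 0.0448 0 0.04;0 0 0.1128 0.0177 0.0448 0 0.04;0 0 0.1128 0.0177 0.0448 0 0.04;0 0 0 0 0 0 0.04;0 0 0 0 0 0 0.04;0 0 0 0 0 0 0.04;0 0 0 0 0 0 0.04'; python3 plan.py 0.6033 0.0108 0.125 1.5708
```

```text
time_s: 22.18
position: [0.6033, 0.0098, 0.1882]
tcp_rot: [-3.139, 0.0, 1.57]
ft_force: [0.1, -0.4, -1.0]
grip_width: 0.0508
grasp_force: 61.3
rows 2 each rot [-0.0013  0.0001 -0.0006] d [0.0005 0.     0.0316] pos [0.6033 0.0098 0.1882] rot [-3.139  0.     1.57 ] j [-0.6   0.43  0.72  1.52 -0.29  1.3   0.15] t 22.2
```

Run:
```python
from h import *
c,im=shot("wrist","w9"); s,im2=shot("scene","s9")
q=proj(s,[.6033,.0104,.09])[0].astype(int); print(proj(c,[.6033,.0104,.106]),q)
b=im2[q[1]-60:q[1]+60,q[0]-60:q[0]+60]
cv2.imwrite("pics/c9.png",np.hstack([cv2.resize(im[30:300,120:390],(400,400)),cv2.resize(b,(400,400),interpolation=cv2.INTER_CUBIC)]))
```

```text
[[256.55371383 194.29009086]] [248 195]
```

View pics/c9.png

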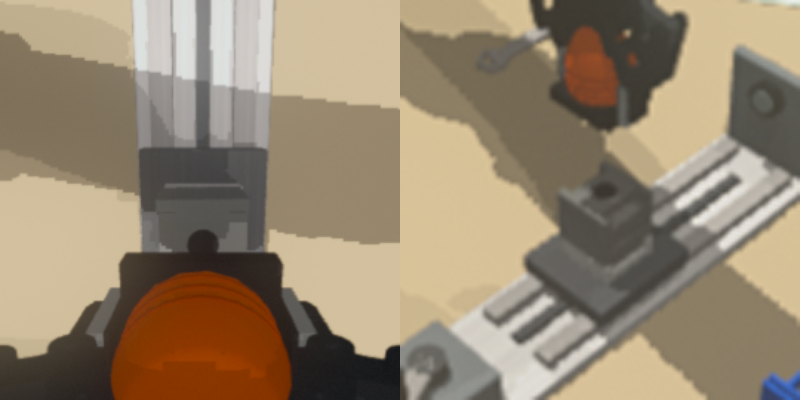

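```bash
python3 shift.py '0 0 0 0.0005 0 0.035 0.04;0 0 0 0.0005 0 0.035 0.04;0 0 0 0 0 0 0.04;0 0 0 0 0 0 0.04;0 0 0 0 0 0 0.04'; python3 plan.py 0.6033 0.0109 0.11 1.5708
```

```text
time_s: 22.9
position: [0.6047, 0.0113, 0.1197]
tcp_rot: [-3.141, 0.001, 1.571]
ft_force: [0.4, -0.6, -0.3]
grip_width: 0.0503
grasp_force: 61.3
rows 1 each rot [-0.0001  0.0005 -0.0002] d [-0.0004 -0.0014  0.0097] pos [0.6047 0.0113 0.1197] rot [-3.141e+00  1.000e-03  1.571e+00] j [-0.58  0.49  0.69  1.6  -0.33  1.17  0.18] t 22.9
```

```bash
python3 shift.py '0 0 0 -0.0003 -0.0008 0.0095 0.04;0 0 0 0 0 0 0.04;0 0 0 0 0 0 0.04;0 0 0 0 0 0 0.04'; python3 plan.py 0.6033 0.0109 0.107 1.5708
```

```text
time_s: 23.4
position: [0.6029, 0.0112, 0.1085]
tcp_rot: [-3.139, 0.001, 1.571]
ft_force: [-0.3, -0.2, -0.4]
grip_width: 0.0509
grasp_force: 61.3
rows 1 each rot [-0.0028  0.0009 -0.0001] d [-0.0003  0.0004  0.0015] pos [0.6029 0.0112 0.1085] rot [-3.139e+00  1.000e-03  1.571e+00] j [-0.58  0.5   0.69  1.62 -0.34  1.15  0.19] t 23.4
```

```bash
python3 shift.py '-0.002 0 0 -0.0003 0.0004 0.003 0.04;0 0 0 0 0 0.003 0.04;0 0 0 0 0 0.003 0.04;0 0 0 0 0 0.001 0.04;0 0 0 0 0 0 0.04;0 0 0 0 0 0 0.04'
```

```text
time_s: 24.15
position: [0.6032, 0.0109, 0.0983]
tcp_rot: [-3.14, 0.001, 1.571]
ft_force: [-1.1, -0.1, -1.8]
grip_width: 0.0506
grasp_force: 61.3
```

```bash
python3 shift.py '0 0 0 0 0 0.0025 0.04;0 0 0 0 0 0 0.04;0 0 0 0 0 0 0.04'
```

```text
time_s: 24.52
position: [0.6035, 0.0109, 0.0976]
tcp_rot: [3.142, -0.0, 1.571]
ft_force: [-5.9, 0.6, 13.4]
grip_width: 0.0509
grasp_force: 62.8
```

```bash
python3 shift.py '0 0 0 0 0 -0.0015 0.085;0 0 0 0 0 0 0.085;0 0 0 0 0 0 0.085;0 0 0 0 0 -0.03 0.085;0 0 0 0 0 -0.05 0.085;0 0 0 0 0 -0.06 0.085;0 0 0 0 0 -0.02 0.085;0 0 0 0 0 0 0.085';python3 plan.py 0.61 -0.185 0.25 2.14
```

```text
time_s: 25.52
position: [0.6042, 0.0109, 0.2589]
tcp_rot: [3.139, 0.0, 1.571]
ft_force: [-0.2, -0.5, -1.3]
grip_width: 0.0849
grasp_force: 0.0
rows 4 each rot [ 0.0005  0.0003 -0.1423] d [-0.0488 -0.0091  0.0022] pos [0.6042 0.0109 0.2589] rot [3.139 0.    1.571] j [-0.61  0.39  0.74  1.41 -0.26  1.44  0.13] t 25.5
```

```bash
python3 shift.py '0 0 -0.1423 -0.0488 -0.0091 0.002 0.085;0 0 -0.1423 -0.0488 -0.0091 0.002 0.085;0 0 -0.1423 -0.0488 -0.0091 0.002 0.085;0 0 -0.1423 -0.0488 -0.0091 0.002 0.085;0 0 0 0 0 0 0.085;0 0 0 0 0 0 0.085;0 0 0 0 0 0 0.085;0 0 0 0 0 0 0.085'
python3 - <<'E'
from h import *
c,im=shot("wrist","w10",(150,60,360,250),3)
print(bot.state()["joints"].round(2))
s,im2=shot("scene","s10");q=proj(s,[.6033,.0104,.09])[0].astype(int)
cv2.imwrite("pics/c10.png",np.hstack([cv2.resize(im,(570,516),interpolation=cv2.INTER_CUBIC),cv2.resize(im2[q[1]-60:q[1]+60,q[0]-26:q[0]+26],(223,516))]))
E
```

```text
time_s: 26.52
position: [0.6093, -0.1834, 0.2493]
tcp_rot: [-3.141, -0.0, 2.142]
ft_force: [0.4, 1.1, -0.3]
grip_width: 0.0851
grasp_force: 0.0
[-0.22  0.46  0.68  1.33 -0.29  1.45  1.02]
```

View pics/c10.png

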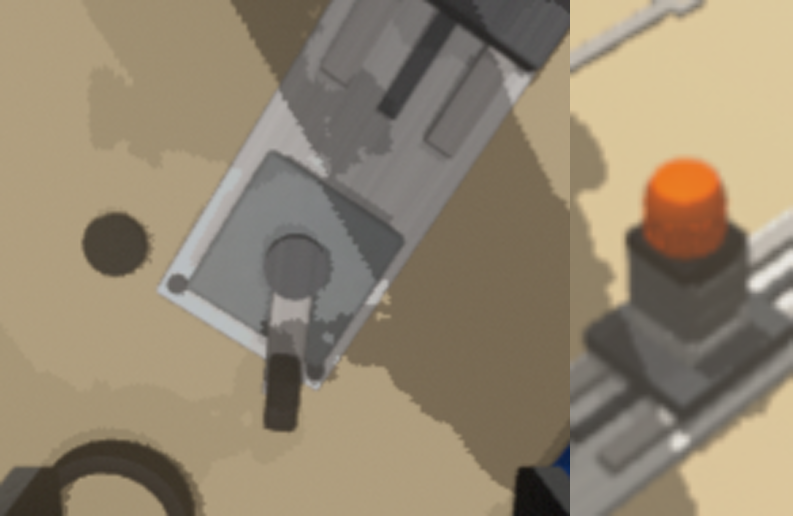

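Run:
```python
from h import *
d=np.load("pics/w10.npz");c=cam("wrist",dict(position=d["pos"],tcp_rot=d["rot"]))
k=3*570/630
f=lambda u,v:(150+(u+.5)/k-.5,60+(v+.5)/k-.5)
G=unproj(c,[f(282,399)],.102)[0];A0=unproj(c,[f(297,265)],.066)[0]
print(G,A0, "gearbox corners",unproj(c,[f(273,150),f(404,240),f(190,283)],.046).round(4))
from scipy.optimize import brentq
# axis from nest: (.6036,.0103-.17-.00851q)
for q in np.arange(.8,1.4,.1):
    A=np.array([.6036,.0103-.17-.00851*q]); v=G[:2]-A; print(round(q,2),A,np.hypot(*v),-np.arctan2(v[1],v[0]))
```

```text
[ 0.6238866  -0.21181276  0.102     ] [ 0.60271089 -0.16707332  0.066     ] gearbox corners [[ 0.5678 -0.1321  0.046 ]
 [ 0.6394 -0.1334  0.046 ]
 [ 0.5673 -0.2033  0.046 ]]
0.8 [ 0.6036   -0.166508] 0.04963937052742802 1.1497893574514984
0.9 [ 0.6036   -0.167359] 0.048863919347287246 1.1426718489767835
1.0 [ 0.6036  -0.16821] 0.048091023316177164 1.1353251798641921
1.1 [ 0.6036   -0.169061] 0.04732080763486604 1.127738934426242
1.2 [ 0.6036   -0.169912] 0.04655340534090819 1.119902116935565
1.3 [ 0.6036   -0.170763] 0.04578895788783364 1.1118031164714555
```

```bash
python3 plan.py .6246 -.2128 .13 2.02;  python3 plan.py .6246 -.2128 .13 2.02 3
```

```text
rows 3 each rot [-0.0003  0.0001  0.0404] d [-0.0109 -0.0004  0.0399] pos [ 0.6092 -0.1839  0.2496] rot [-3.141  0.     2.141] j [-0.22  0.46  0.68  1.33 -0.29  1.45  1.02] t 26.6
rows 3 each rot [-0.0003  0.0001  0.0404] d [-0.0109 -0.0004  0.0399] pos [ 0.6092 -0.1839  0.2496] rot [-3.141  0.     2.141] j [-0.22  0.46  0.68  1.33 -0.29  1.45  1.02] t 26.6
```

```bash
python3 shift.py '0 0 0.04 -0.0109 -0.0004 0.04 0.05;0 0 0.04 -0.0109 -0.0004 0.04 0.05;0 0 0.04 -0.0109 -0.0004 0.04 0.05;0 0 0 0 0 0 0.05;0 0 0 0 0 0 0.05;0 0 0 0 0 0 0.05' 30;  python3 plan.py .6246 -.2128 .072 2.02 2
python3 - <<'E'
from h import *
c,im=shot("wrist","w11",(150,150,360,340),3)
print(proj(c,bot.state()["position"]))
E
```

```text
time_s: 27.38
position: [0.6255, -0.2138, 0.132]
tcp_rot: [3.14, 0.002, 2.021]
ft_force: [0.3, 0.7, 0.3]
grip_width: 0.0501
grasp_force: 0.0
rows 2 each rot [0.0008 0.0012 0.0006] d [ 0.0007 -0.0002  0.03  ] pos [ 0.6255 -0.2138  0.132 ] rot [3.140e+00 2.000e-03 2.021e+00] j [-0.16  0.59  0.67  1.42 -0.37  1.25  0.99] t 27.4
[[256.72375289 236.5310278 ]]
```

View pics/w11.png

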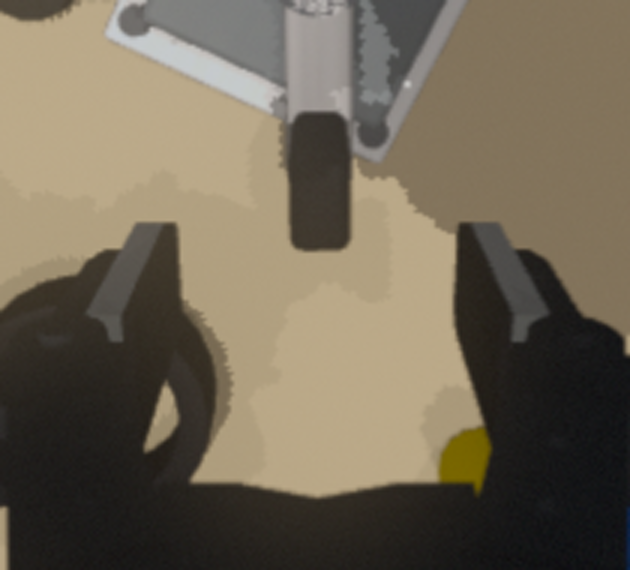

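```bash
python3 shift.py '0 0 0 0.0005 0 0.03 0.05;0 0 0 0.0005 0 0.03 0.05;0 0 0 0 0 0 0.05;0 0 0 0 0 0 0.005;0 0 0 0 0 0 0.005;0 0 0 0 0 0 0.005;0 0 0 0 0 0 0.005;0 0 0 0 0 0 0.005' 30;  python3 plan.py .6246 -.2128 .072 2.02 2
```

```text
time_s: 28.42
position: [0.6252, -0.2135, 0.0715]
tcp_rot: [3.14, 0.003, 2.02]
ft_force: [1.7, 0.8, 6.5]
grip_width: 0.0136
grasp_force: 34.5
rows 2 each rot [ 0.0008  0.0013 -0.0001] d [ 0.0005 -0.0001 -0.0002] pos [ 0.6252 -0.2135  0.0715] rot [3.14e+00 3.00e-03 2.02e+00] j [-0.15  0.65  0.64  1.48 -0.41  1.14  1.01] t 28.4
```

```bash
cat > circ.py <<'E'
from h import *
st=bot.state();p=st["position"];A=np.array([.6034,-.1685]);v=p[:2]-A;a=np.arctan2(v[1],v[0]);y=st["tcp_rot"][2]
e=(y-a+np.pi/2)%np.pi-np.pi/2
print("arm",round(a,3),"q mod",round(-a%(2*np.pi),3),"r",round(np.hypot(*v),4),"yaw",round(y,3),"yaw-arm",round(e,3),"z",p[2].round(4),"j",st["joints"].round(2),"f",np.round(st["ft_force"],1),"t",round(st["time_s"],1))
E
python3 shift.py '0 0 0.18 0.0008 -0.00895 0 0.005;0 0 0.18 0.0008 -0.00895 0 0.005;0 0 0.18 0.0008 -0.00895 0 0.005;0 0 0.18 0.0008 -0.00895 0 0.005;0 0 0 0 0 0 0.005;0 0 0 0 0 0 0.005'; python3 circ.py
```

```text
time_s: 29.18
position: [0.5904, -0.2166, 0.0715]
tcp_rot: [3.138, 0.001, 1.3]
ft_force: [2.3, 0.3, 6.0]
grip_width: 0.0137
grasp_force: 34.6
arm -1.834 q mod 1.834 r 0.0498 yaw 1.3 yaw-arm -0.008 z 0.0715 j [-0.27  0.63  0.82  1.59 -0.5   1.13  0.39] f [2.3 0.3 6. ] t 29.2
```

```bash
python3 shift.py '0 0 0.18 0.0008 -0.00895 0 0.005;0 0 0.18 0.0008 -0.00895 0 0.005;0 0 0.18 0.0008 -0.00895 0 0.005;0 0 0.18 0.0008 -0.00895 0 0.005;0 0 0.18 0.0008 -0.00895 0 0.005;0 0 0.18 0.0008 -0.00895 0 0.005;0 0 0.18 0.0008 -0.00895 0 0.005;0 0 0 0 0 0 0.005'; python3 circ.py
```

```text
time_s: 30.18
position: [0.554, -0.1705, 0.0714]
tcp_rot: [3.139, -0.003, 0.038]
ft_force: [1.7, -0.0, 7.5]
grip_width: 0.0137
grasp_force: 34.7
arm -3.1 q mod 3.1 r 0.0495 yaw 0.038 yaw-arm -0.003 z 0.0714 j [-0.56  0.69  1.14  1.74 -0.68  1.16 -0.76] f [ 1.7 -0.   7.5] t 30.2
```

```bash
python3 shift.py '0 0 0.18 0.0008 -0.00895 0 0.005;0 0 0.18 0.0008 -0.00895 0 0.005;0 0 0.18 0.0008 -0.00895 0 0.005;0 0 0.18 0.0008 -0.00895 0 0.005;0 0 0 0 0 0 0.005'; python3 circ.py
```

```text
time_s: 30.8
position: [0.5652, -0.1372, 0.0714]
tcp_rot: [3.141, -0.004, -0.682]
ft_force: [0.7, -0.4, 8.5]
grip_width: 0.0132
grasp_force: 34.8
arm 2.456 q mod 3.827 r 0.0494 yaw -0.682 yaw-arm 0.004 z 0.0714 j [-0.67  0.81  1.28  1.73 -0.82  1.25 -1.44] f [ 0.7 -0.4  8.5] t 30.8
```

```bash
python3 shift.py '0 0 0.18 0.0008 -0.00895 0 0.005;0 0 0.18 0.0008 -0.00895 0 0.005;0 0 0.18 0.0008 -0.00895 0 0.005;0 0 0.18 0.0008 -0.00895 0 0.005;0 0 0 0 0 0 0.005'; python3 circ.py
```

```text
time_s: 31.42
position: [0.5957, -0.1196, 0.0714]
tcp_rot: [-3.139, -0.004, -1.402]
ft_force: [3.0, -1.3, 6.7]
grip_width: 0.0138
grasp_force: 34.7
arm 1.726 q mod 4.557 r 0.0495 yaw -1.402 yaw-arm 0.014 z 0.0714 j [-0.69  0.95  1.38  1.66 -0.96  1.36 -2.13] f [ 3.  -1.3  6.7] t 31.4
```

```bash
python3 shift.py '0 0 0 0 0 0 0.05;0 0 0 0 0 0 0.05;0 0 0 0 0 0 0.05;0 0 0 0 0 -0.03 0.05;0 0 0 0 0 -0.03 0.05;0 0 -0.18 0 0 0 0.05;0 0 -0.18 0 0 0 0.05;0 0 -0.18 0 0 0 0.05'
python3 shift.py '0 0 -0.18 0 0 0 0.05;0 0 -0.18 0 0 0 0.05;0 0 -0.18 0 0 0 0.05;0 0 -0.18 0 0 0 0.05;0 0 -0.18 0 0 0 0.05;0 0 -0.18 0 0 0 0.05;0 0 -0.18 0 0 0 0.05;0 0 -0.18 0 0 0 0.05'
python3 shift.py '0 0 -0.18 0 0 0 0.05;0 0 -0.18 0 0 0 0.05;0 0 -0.18 0 0 0 0.05;0 0 -0.18 0 0 0 0.05;0 0 -0.18 0 0 0 0.05;0 0 -0.18 0 0 0 0.05;0 0 0 0 0 0 0.05;0 0 0 0 0 0 0.05'
python3 circ.py; python3 plan.py .5957 -.119 .072 1.74
```

```text
time_s: 32.42
position: [0.5935, -0.1186, 0.1293]
tcp_rot: [3.14, 0.0, -0.854]
ft_force: [0.7, 0.1, 0.3]
grip_width: 0.0501
grasp_force: 0.0
time_s: 33.42
position: [0.5934, -0.1186, 0.1293]
tcp_rot: [-3.141, 0.001, 0.586]
ft_force: [0.0, -0.2, 0.3]
grip_width: 0.0499
grasp_force: 0.0
time_s: 34.42
position: [0.5935, -0.1188, 0.1294]
tcp_rot: [-3.14, 0.001, 1.656]
ft_force: [-0.7, -0.5, 0.4]
grip_width: 0.0501
grasp_force: 0.0
arm 1.767 q mod 4.516 r 0.0507 yaw 1.656 yaw-arm -0.112 z 0.1294 j [-0.44  0.51  0.81  1.59 -0.39  1.2   0.53] f [-0.7 -0.5  0.4] t 34.4
rows 1 each rot [-0.0013  0.0006 -0.0843] d [-0.0004  0.0022  0.0574] pos [ 0.5935 -0.1188  0.1294] rot [-3.140e+00  1.000e-03  1.656e+00] j [-0.44  0.51  0.81  1.59 -0.39  1.2   0.53] t 34.4
```

```bash
python3 shift.py '0 0 -0.07 -0.0004 0.0022 0.02 0.05;0 0 0 0 0 0.037 0.05;0 0 0 0 0 0 0.05;0 0 0 0 0 0 0.005;0 0 0 0 0 0 0.005;0 0 0 0 0 0 0.005;0 0 0 0 0 0 0.005' 30;python3 circ.py
```

```text
time_s: 35.3
position: [0.5967, -0.1194, 0.074]
tcp_rot: [3.14, 0.001, 1.729]
ft_force: [-2.1, -0.1, 7.0]
grip_width: 0.0134
grasp_force: 34.4
arm 1.707 q mod 4.576 r 0.0496 yaw 1.729 yaw-arm 0.022 z 0.074 j [-0.41  0.57  0.76  1.64 -0.43  1.1   0.63] f [-2.1 -0.1  7. ] t 35.3
```

```bash
python3 shift.py '0 0 0.18 -0.0008 0.00895 0 0.005;0 0 0.18 -0.0008 0.00895 0 0.005;0 0 0.18 -0.0008 0.00895 0 0.005;0 0 0.18 -0.0008 0.00895 0 0.005;0 0 0.18 -0.0008 0.00895 0 0.005;0 0 0.18 -0.0008 0.00895 0 0.005;0 0 0.18 -0.0008 0.00895 0 0.005;0 0 0 0 0 0 0.005'; python3 circ.py
python3 shift.py '0 0 0.18 -0.0008 0.00895 0 0.005;0 0 0.18 -0.0008 0.00895 0 0.005;0 0 0.18 -0.0008 0.00895 0 0.005;0 0 0.18 -0.0008 0.00895 0 0.005;0 0 0 0 0 0 0.005'; python3 circ.py
```

```text
time_s: 36.3
position: [0.6494, -0.1467, 0.0741]
tcp_rot: [3.139, -0.0, 0.467]
ft_force: [0.3, 0.3, 7.9]
grip_width: 0.0135
grasp_force: 34.6
arm 0.443 q mod 5.84 r 0.0509 yaw 0.467 yaw-arm 0.024 z 0.0741 j [-0.44  0.79  1.    1.47 -0.68  1.25 -0.47] f [0.3 0.3 7.9] t 36.3
time_s: 36.92
position: [0.653, -0.1819, 0.0741]
tcp_rot: [3.14, -0.002, -0.254]
ft_force: [-0.7, -0.7, 5.7]
grip_width: 0.0133
grasp_force: 34.5
arm -0.264 q mod 0.264 r 0.0513 yaw -0.254 yaw-arm 0.01 z 0.0741 j [-0.43  0.89  1.12  1.44 -0.81  1.32 -1.08] f [-0.7 -0.7  5.7] t 36.9
```

```bash
python3 shift.py '0 0 0.18 -0.0010 0.00895 0 0.005;0 0 0.18 -0.0010 0.00895 0 0.005;0 0 0.18 -0.0010 0.00895 0 0.005;0 0 0.18 -0.0010 0.00895 0 0.005;0 0 0.18 -0.0010 0.00895 0 0.005;0 0 0.18 -0.0010 0.00895 0 0.005;0 0 0.18 -0.0010 0.00895 0 0.005;0 0 0 0 0 0 0.005'; python3 circ.py
```

```text
time_s: 37.92
position: [0.6066, -0.2183, 0.0741]
tcp_rot: [-3.14, -0.003, -1.512]
ft_force: [1.1, -2.0, 6.6]
grip_width: 0.0136
grasp_force: 34.5
arm -1.506 q mod 1.506 r 0.0499 yaw -1.512 yaw-arm -0.007 z 0.0741 j [-0.48  1.    1.36  1.55 -0.98  1.4  -2.13] f [ 1.1 -2.   6.6] t 37.9
```

```bash
python3 shift.py '0 0 0 0 0 0 0.05;0 0 0 0 0 0 0.05;0 0 0 0 0 0 0.05;0 0 0 0 0 -0.03 0.05;0 0 0 0 0 -0.03 0.05;0 0 -0.18 0 0 0 0.05;0 0 -0.18 0 0 0 0.05;0 0 -0.18 0 0 0 0.05'
python3 shift.py '0 0 -0.18 0 0 0 0.05;0 0 -0.18 0 0 0 0.05;0 0 -0.18 0 0 0 0.05;0 0 -0.18 0 0 0 0.05;0 0 -0.18 0 0 0 0.05;0 0 -0.18 0 0 0 0.05;0 0 -0.18 0 0 0 0.05;0 0 -0.18 0 0 0 0.05'
python3 shift.py '0 0 -0.18 0 0 0 0.05;0 0 -0.18 0 0 0 0.05;0 0 -0.18 0 0 0 0.05;0 0 -0.18 0 0 0 0.05;0 0 -0.18 0 0 0 0.05;0 0 -0.18 0 0 0 0.05;0 0 -0.08 0 0 0 0.05;0 0 0 0 0 0 0.05'
python3 circ.py; python3 plan.py .6066 -.2183 .074 1.633
```

```text
time_s: 38.92
position: [0.6059, -0.2171, 0.1324]
tcp_rot: [3.14, 0.0, -0.964]
ft_force: [0.3, 0.2, -0.5]
grip_width: 0.0499
grasp_force: 0.0
time_s: 39.92
position: [0.6058, -0.2171, 0.1324]
tcp_rot: [3.142, 0.001, 0.476]
ft_force: [-0.2, 1.1, -0.7]
grip_width: 0.05
grasp_force: 0.0
time_s: 40.92
position: [0.6058, -0.2173, 0.1325]
tcp_rot: [-3.141, 0.0, 1.629]
ft_force: [-0.4, -0.7, 0.3]
grip_width: 0.0499
grasp_force: 0.0
arm -1.521 q mod 1.521 r 0.0488 yaw 1.629 yaw-arm 0.008 z 0.1325 j [-0.23  0.59  0.78  1.48 -0.42  1.25  0.66] f [-0.4 -0.7  0.3] t 40.9
rows 1 each rot [-0.0011  0.0005 -0.0038] d [-0.001   0.0008  0.0585] pos [ 0.6058 -0.2173  0.1325] rot [-3.141  0.     1.629] j [-0.23  0.59  0.78  1.48 -0.42  1.25  0.66] t 40.9
```

Descend, grip, and drive the next half turn (s = -1 again).

```bash
python3 shift.py '0 0 0 -0.001 0.0008 0.02 0.05;0 0 0 0 0 0.038 0.05;0 0 0 0 0 0 0.05;0 0 0 0 0 0 0.005;0 0 0 0 0 0 0.005;0 0 0 0 0 0 0.005;0 0 0 0 0 0 0.005' 30;python3 circ.py
python3 shift.py '0 0 0.18 0.0008 -0.00895 0 0.005;0 0 0.18 0.0008 -0.00895 0 0.005;0 0 0.18 0.0008 -0.00895 0 0.005;0 0 0.18 0.0008 -0.00895 0 0.005;0 0 0.18 0.0008 -0.00895 0 0.005;0 0 0.18 0.0008 -0.00895 0 0.005;0 0 0.18 0.0008 -0.00895 0 0.005;0 0 0 0 0 0 0.005'; python3 circ.py
```

```text
time_s: 41.8
position: [0.6075, -0.2188, 0.0759]
tcp_rot: [3.141, 0.002, 1.63]
ft_force: [-1.2, -0.5, 6.1]
grip_width: 0.0133
grasp_force: 34.5
arm -1.489 q mod 1.489 r 0.0504 yaw 1.63 yaw-arm -0.023 z 0.0759 j [-0.22  0.64  0.75  1.53 -0.46  1.15  0.69] f [-1.2 -0.5  6.1] t 41.8
time_s: 42.8
position: [0.558, -0.1867, 0.0759]
tcp_rot: [3.139, -0.0, 0.367]
ft_force: [-2.3, -0.9, 6.5]
grip_width: 0.0133
grasp_force: 34.6
arm -2.76 q mod 2.76 r 0.0489 yaw 0.367 yaw-arm -0.014 z 0.0759 j [-0.49  0.66  1.07  1.71 -0.63  1.16 -0.44] f [-2.3 -0.9  6.5] t 42.8
```

```bash
python3 shift.py '0 0 0.18 0.0008 -0.00895 0 0.005;0 0 0.18 0.0008 -0.00895 0 0.005;0 0 0.18 0.0008 -0.00895 0 0.005;0 0 0.18 0.0008 -0.00895 0 0.005;0 0 0.18 0.0008 -0.00895 0 0.005;0 0 0 0 0 0 0.005'; python3 circ.py
python3 shift.py '0 0 0.18 0.0008 -0.00895 0 0.005;0 0 0.18 0.0008 -0.00895 0 0.005;0 0 0.18 0.0008 -0.00895 0 0.005;0 0 0.18 0.0008 -0.00895 0 0.005;0 0 0.18 0.0008 -0.00895 0 0.005;0 0 0 0 0 0 0.005'; python3 circ.py
```

```text
time_s: 43.55
position: [0.5616, -0.1437, 0.0758]
tcp_rot: [3.139, -0.002, -0.533]
ft_force: [-1.6, -0.9, 8.4]
grip_width: 0.0135
grasp_force: 34.8
arm 2.606 q mod 3.677 r 0.0486 yaw -0.533 yaw-arm 0.003 z 0.0758 j [-0.66  0.79  1.27  1.73 -0.8   1.24 -1.29] f [-1.6 -0.9  8.4] t 43.5
time_s: 44.3
position: [0.5976, -0.1196, 0.0758]
tcp_rot: [3.142, -0.003, -1.433]
ft_force: [-1.7, -1.0, 9.5]
grip_width: 0.0131
grasp_force: 34.9
arm 1.689 q mod 4.594 r 0.0493 yaw -1.433 yaw-arm 0.02 z 0.0758 j [-0.69  0.97  1.4   1.65 -0.97  1.38 -2.16] f [-1.7 -1.   9.5] t 44.3
```

```bash
python3 shift.py '0 0 0 0 0 0 0.05;0 0 0 0 0 0 0.05;0 0 0 0 0 0 0.05;0 0 0 0 0 -0.03 0.05;0 0 0 0 0 -0.03 0.05;0 0 -0.18 0 0 0 0.05;0 0 -0.18 0 0 0 0.05;0 0 -0.18 0 0 0 0.05'
python3 shift.py '0 0 -0.18 0 0 0 0.05;0 0 -0.18 0 0 0 0.05;0 0 -0.18 0 0 0 0.05;0 0 -0.18 0 0 0 0.05;0 0 -0.18 0 0 0 0.05;0 0 -0.18 0 0 0 0.05;0 0 -0.18 0 0 0 0.05;0 0 -0.18 0 0 0 0.05'
python3 shift.py '0 0 -0.18 0 0 0 0.05;0 0 -0.18 0 0 0 0.05;0 0 -0.18 0 0 0 0.05;0 0 -0.18 0 0 0 0.05;0 0 -0.18 0 0 0 0.05;0 0 -0.18 0 0 0 0.05;0 0 -0.06 0 0 0 0.05;0 0 0 0 0 0 0.05'
python3 circ.py; python3 plan.py .5976 -.1192 .074 1.70
```

```text
time_s: 45.3
position: [0.5968, -0.1186, 0.1344]
tcp_rot: [3.14, 0.0, -0.884]
ft_force: [-0.5, -0.2, -0.3]
grip_width: 0.0501
grasp_force: 0.0
time_s: 46.3
position: [0.5966, -0.1187, 0.1344]
tcp_rot: [-3.142, 0.001, 0.556]
ft_force: [-0.8, -0.4, 0.1]
grip_width: 0.0499
grasp_force: 0.0
time_s: 47.3
position: [0.5966, -0.1188, 0.1344]
tcp_rot: [-3.141, 0.0, 1.689]
ft_force: [-0.7, 1.2, -0.2]
grip_width: 0.0502
grasp_force: 0.0
arm 1.706 q mod 4.577 r 0.0501 yaw 1.689 yaw-arm -0.017 z 0.1344 j [-0.44  0.51  0.82  1.58 -0.39  1.22  0.56] f [-0.7  1.2 -0.2] t 47.3
rows 2 each rot [-0.0005  0.0002 -0.0055] d [-0.0002  0.0005  0.0302] pos [ 0.5966 -0.1188  0.1344] rot [-3.141  0.     1.689] j [-0.44  0.51  0.82  1.58 -0.39  1.22  0.56] t 47.3
```

```bash
python3 shift.py '0 0 0 -0.0003 0.0005 0.02 0.05;0 0 0 0 0 0.04 0.05;0 0 0 0 0 0 0.05;0 0 0 0 0 0 0.005;0 0 0 0 0 0 0.005;0 0 0 0 0 0 0.005;0 0 0 0 0 0 0.005' 30;python3 circ.py
python3 shift.py '0 0 0.18 -0.0009 0.00895 0 0.005;0 0 0.18 -0.0009 0.00895 0 0.005;0 0 0.18 -0.0009 0.00895 0 0.005;0 0 0.18 -0.0009 0.00895 0 0.005;0 0 0.18 -0.0009 0.00895 0 0.005;0 0 0.18 -0.0009 0.00895 0 0.005;0 0 0.18 -0.0009 0.00895 0 0.005;0 0 0 0 0 0 0.005'; python3 circ.py
python3 shift.py '0 0 0.18 -0.0009 0.00895 0 0.005;0 0 0.18 -0.0009 0.00895 0 0.005;0 0 0.18 -0.0009 0.00895 0 0.005;0 0 0.18 -0.0009 0.00895 0 0.005;0 0 0.18 -0.0009 0.00895 0 0.005;0 0 0 0 0 0 0.005'; python3 circ.py
```

```text
time_s: 48.18
position: [0.5981, -0.1194, 0.0758]
tcp_rot: [3.14, 0.001, 1.69]
ft_force: [-0.8, -0.8, 6.5]
grip_width: 0.0132
grasp_force: 34.6
arm 1.678 q mod 4.605 r 0.0494 yaw 1.69 yaw-arm 0.012 z 0.0758 j [-0.42  0.58  0.78  1.64 -0.44  1.11  0.6 ] f [-0.8 -0.8  6.5] t 48.2
time_s: 49.18
position: [0.6496, -0.1487, 0.0758]
tcp_rot: [3.14, -0.001, 0.427]
ft_force: [-0.3, 1.8, 8.0]
grip_width: 0.0135
grasp_force: 34.8
arm 0.404 q mod 5.879 r 0.0502 yaw 0.427 yaw-arm 0.023 z 0.0758 j [-0.45  0.8   1.02  1.47 -0.7   1.26 -0.5 ] f [-0.3  1.8  8. ] t 49.2
time_s: 49.92
position: [0.6483, -0.192, 0.0759]
tcp_rot: [-3.142, -0.002, -0.473]
ft_force: [2.0, 1.4, 6.0]
grip_width: 0.0133
grasp_force: 34.7
arm -0.482 q mod 0.482 r 0.0507 yaw -0.473 yaw-arm 0.009 z 0.0759 j [-0.43  0.92  1.18  1.44 -0.85  1.34 -1.26] f [2.  1.4 6. ] t 49.9
```

```bash
python3 shift.py '0 0 0.18 -0.0009 0.00895 0 0.005;0 0 0.18 -0.0009 0.00895 0 0.005;0 0 0.18 -0.0009 0.00895 0 0.005;0 0 0.18 -0.0009 0.00895 0 0.005;0 0 0.18 -0.0009 0.00895 0 0.005;0 0 0 0 0 0 0.005'; python3 circ.py
python3 shift.py '0 0 0.06 -0.0001 0.003 0 0.005;0 0 0.06 -0.0001 0.003 0 0.005;0 0 0.06 -0.0001 0.003 0 0.005;0 0 0 0 0 0 0.005'; python3 circ.py
```

```text
time_s: 50.68
position: [0.6135, -0.2181, 0.0759]
tcp_rot: [-3.14, -0.002, -1.372]
ft_force: [4.4, 1.3, 6.4]
grip_width: 0.0132
grasp_force: 34.5
arm -1.369 q mod 1.369 r 0.0506 yaw -1.372 yaw-arm -0.003 z 0.0759 j [-0.47  0.99  1.34  1.52 -0.97  1.4  -2.01] f [4.4 1.3 6.4] t 50.7
time_s: 51.18
position: [0.6047, -0.219, 0.0759]
tcp_rot: [-3.139, -0.002, -1.55]
ft_force: [3.5, -0.3, 5.3]
grip_width: 0.0137
grasp_force: 34.5
arm -1.544 q mod 1.544 r 0.0505 yaw -1.55 yaw-arm -0.006 z 0.0759 j [-0.48  1.01  1.37  1.55 -0.99  1.41 -2.16] f [ 3.5 -0.3  5.3] t 51.2
```

```bash
python3 shift.py '0 0 0.04 0 0.002 0 0.005;0 0 0.04 0 0.002 0 0.005;0 0 0 0 0 0 0.005'; python3 circ.py; python3 shift.py '0 0 0.03 0 0.0015 0 0.005;0 0 0.03 0 0.0015 0 0.005;0 0 0 0 0 0 0.005'; python3 circ.py
```

```text
time_s: 51.55
position: [0.6009, -0.219, 0.0759]
tcp_rot: [-3.139, -0.002, -1.63]
ft_force: [4.5, -0.2, 7.2]
grip_width: 0.0134
grasp_force: 34.6
arm -1.621 q mod 1.621 r 0.0505 yaw -1.63 yaw-arm -0.009 z 0.0759 j [-0.49  1.01  1.39  1.56 -1.    1.42 -2.22] f [ 4.5 -0.2  7.2] t 51.5
time_s: 51.92
position: [0.6002, -0.2182, 0.076]
tcp_rot: [-3.136, -0.002, -1.686]
ft_force: [11.7, -2.6, 1.2]
grip_width: 0.0131
grasp_force: 40.6
arm -1.635 q mod 1.635 r 0.0498 yaw -1.686 yaw-arm -0.051 z 0.076 j [-0.49  1.02  1.4   1.57 -1.01  1.42 -2.27] f [11.7 -2.6  1.2] t 51.9
```

```bash
python3 shift.py '0 0 0 0 -0.0005 0 0.03;0 0 0 0 0 0 0.05;0 0 0 0 0 0 0.05;0 0 0 0 0 -0.03 0.05;0 0 0 0 0 -0.06 0.05;0 0 0 0 0 -0.06 0.05;0 0 0 0 0 -0.03 0.05;0 0 0 0 0 0 0.05'
python3 - <<'E'
from h import *
c,im=shot("scene","s12"); c2,im2=shot("top","t12")
cv2.imwrite("pics/c12.png",np.hstack([cv2.resize(im[90:360,100:370],(400,400),interpolation=cv2.INTER_CUBIC),cv2.resize(im2[60:260,100:440],(400,235))[:, :] if 0 else cv2.copyMakeBorder(cv2.resize(im2[60:260,100:440],(400,235)),0,165,0,0,0)]))
E
```

```text
time_s: 52.92
position: [0.5971, -0.2198, 0.2573]
tcp_rot: [-3.139, -0.002, -1.691]
ft_force: [0.6, 0.1, -1.3]
grip_width: 0.0497
grasp_force: 0.0
```

View pics/c12.png

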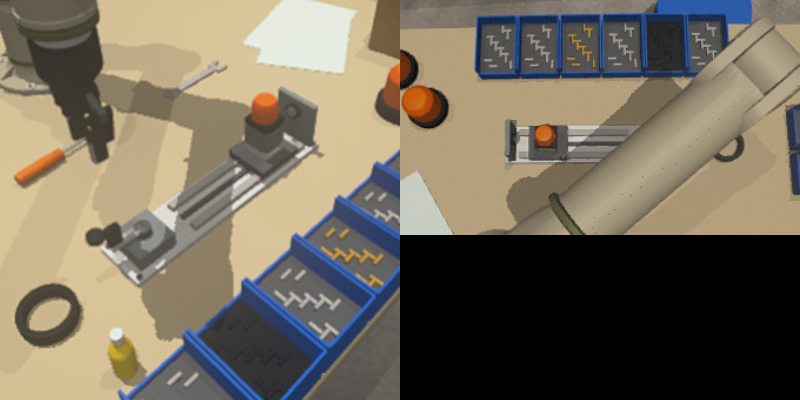

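```bash
cp pics/t12.png pics/t13.png
```

```text
(no output)
```

View pics/t13.png

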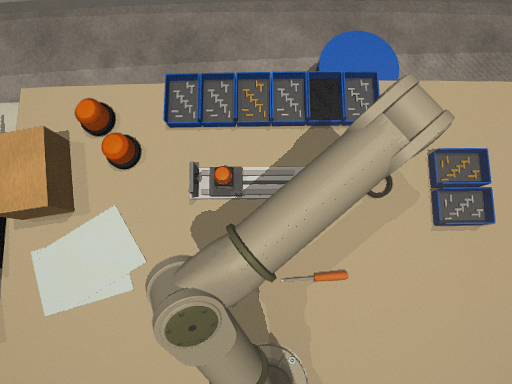

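No loose riser is left over. The column stands on the carriage at about (224,176), next to the sensor plate, and the bystanders are where they started.

```bash
python3 -c "
from station import bot, viewer
print(bot.sign_off())"
```

```text
the job is handed in; nothing more can be done
None
```

I stacked both risers found in the scene and the small amber beacon on the nest, wound the crank clockwise to its stop (about 14.2 rad), and handed the job in at about 53 s with the column complete and upright at the light sensor and no bystander visibly moved.

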